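Clear the bench scale and zero it

TASK

Get the bench scale ready for weighing in grams: lift the steel oil measure off the scale by its handle, carry it upright and set it down gently, standing flat in the empty drip tray. Then, with the platform clear, press the scale's middle key fully (it switches the scale to grams), let it up, and after that press the wide zero key fully and let it up. Do not press the power key, and leave the other things on the bench where they are.

Things in the scene. Friction and masses are not known exactly. Their poses are not given: they have to be found in the camera images.
- measure: Loose open steel oil measure (jug), 0.34 to 0.55 kg, standing on the scale, handle roughly towards the robot. Origin: centre of its underside; z up its axis; its one handle at its -x side, a pouring beak at +x, reaching 125 mm from the axis. Round body 104 mm in diameter up to 135 mm high; above that it flares out to the mouth.
- measure_mouth (a point): Centre of the measure's open mouth, 200 mm above its underside. The rim here is 184 mm in diameter, wall 3 mm: it reaches out nearly over the handle, so a gripper coming straight down on the handle meets the rim; come in leaning 25 to 45 degrees, from outside and above.
- measure_grip (a point): Middle of the handle's upright steel grip bar: 100 mm from the measure's axis on its -x side, 85 mm above its underside; axes as the measure. Bar 16 mm wide across y, 10 mm thick along x, from 36 to 126 mm above the underside, joined to the body by 16 mm wide level arms at 40 and 122 mm; 43 mm clear between bar and body. May be gripped hard.
- scale: Fixed grey bench scale, 275 x 210 mm. Origin: on the bench below the middle of the platform; z up. Platform 190 (x) x 200 (y) mm, top 68 mm high. On its -x side, towards the robot, a panel slopes down 29 degrees from 56 mm high at x = -100 to 14 mm high at x = -175 mm: display above, a row of three keys below; seen from the robot power at left (+y), unit in the middle, wide zero at right.
- key_unit_top (a point): Centre of the top face of the middle (unit) key: cap 20 x 20 mm, standing 8 mm out of the sloping panel. Site z is the panel's outward normal (29 degrees from vertical, leaning to the scale's -x); press along -z. Keys are 62 mm apart, centre to centre.
- key_zero_top (a point): Centre of the top face of the wide zero key at the right end (-y): cap 20 mm along the slope x 36 mm along y, 8 mm proud; axes as key_unit_top
- key_power_top (a point): Centre of the top face of the power key at the left end (+y): cap 20 x 20 mm, 8 mm proud; axes as key_unit_top. Not to be pressed.
- key_unit (a joint): Travel of the unit key in m: 0 up, 0.005 fully down. A spring pushes it back up; it starts to move at 1.5 N and needs 5 N to be fully down
- key_zero (a joint): Travel of the zero key in m: as the unit key
- key_power (a joint): Travel of the power key in m: as the unit key
- drip_tray: Fixed flat aluminium drip tray, 220 (x) x 180 (y) mm outside, 18 mm high, walls 4 mm, floor 4 mm thick (its upper face 4 mm above the bench), empty. Origin: underside centre. It lies to the left or to the right of the scale; on the other side is the bolt bin.
- bolt_bin: Fixed deep black bin of bolts, 170 (x) x 140 (y) x 75 mm high, origin underside centre; bystander
- spray_can: Loose upright blue spray can, 66 mm diameter, 202 mm high, origin underside centre; bystander
- hammer: Loose hammer lying on the bench, 280 mm long, origin at the middle of its underside; bystander, leave it
- wrench: Loose steel spanner lying on the bench in front of the robot, 190 mm long, origin at the middle of its underside; bystander, leave it
- screwdriver: Loose screwdriver lying on the bench, 200 mm long, origin at the middle of its underside; bystander, leave it
- bearing_cup: Loose steel bearing cup standing on the bench, 68 mm diameter, 50 mm high, origin at the middle of its underside; bystander, leave it
- tape_roll: Loose roll of black tape lying flat, 90 mm diameter, 22 mm high, origin at the middle of its underside; bystander, leave it

How it is judged:
By the outcome, as a careful person would: the job done as asked, in the order asked, and still so for the second after the job is handed in, with the robot touching nothing.
It also fails if it takes over 56 s, if anything falls off the work surface, if the arm or the gripper's body presses on something with over 40 N, if the wrist force passes 120 N, or if a joint passes its speed limit or range.

ROBOT

A 6-joint arm with a two-finger parallel gripper is mounted at the origin on the work surface. World frame = base frame: x ahead of the robot, y to its left, z up, the work surface at z = 0. Lengths are in m, angles in rad, forces in N, time in s.
With the tool pointing down it reaches from about 0.35 to 0.975 m from the base axis. Payload 4.9 kg.
Tool frame: the origin (TCP) lies at the very end of the fingers, on their centre line; the grasp point (between the pads) lies 19 mm behind it; z points along the fingers, y is the line along which they close (so a half turn about z gives the same grasp; the last joint's range is limited). The gripper opens to 85 mm and grips with 20 to 120 N. Pads are 22 mm wide; open, the fingers measure 114 mm over their backs; the gripper's body (76 mm by 85 mm) begins 54 mm behind the grasp point. The pads swing forward as they close: fully open they stand 13 mm farther back than shut.
Start: joints at [-1.309, 0.053, 1.613, -0, 1.476, -0.119], TCP at [0.232, -0.58, 0.231] pointing down, gripper open.
Joint ranges: [-3.01, 3.01], [-1.01, 2.22], [0.06, 2.58], [-1.02, 4.17], [0.09, 2.62], [-3.14, 3.14]. Speed limits (rad/s): [2.57, 2.57, 3.14, 3.14, 3.14, 3.14].

INTERFACE

Orientations are given as a unit quaternion [w, x, y, z].
In Python, from plant import monitor, vision, manip gives the robot as it stands. The module is installed in compiled form; this text tells all that it offers.
- The arm moves only by the tool arm_command, never from a script. Its argument "rows" is a list of rows, each a list of 3 entries, a list of its own where there are three numbers: the finger opening in mm, from 0 to 85.4, then the shift along the world's x, y, z in units of 30 cm (1.0 is 30 cm), then the turn, a rotation vector about the world's x, y, z in units of pi/2 rad (1.0 is pi/2 rad). In form: [[claw, [x, y, z], [wx, wy, wz]], ...]. A call has 1 to 12 rows; each row is the pose to reach, as a shift and turn from the pose commanded when the call began; what a row does not reach only later rows make up. A row lasts 1/12 s, in which the tool goes at most 41.7 mm and 7.16 degrees, less where a joint would pass 70% of its speed; a pose out of reach is approached as far as the arm can. A call with a number of a shift or a turn outside -1 to 1 is refused whole. A call with a gripper value outside its range is refused whole. The fingers move at their own pace and stop on an object; the grip force is fixed at half the most. Time passes only in rows, so rows that repeat a pose let the fingers close. It gives the time, the measured TCP pose, the force, the opening and the grip force at its end, in the units of the state.
- monitor.state(): the state, without advancing time (a new reading comes with each control period).
- vision.grab_frame(name): name is "side" or "top" or "wrist"; returns a dict with "color" (400x640x3 uint8, red, green, blue), "z_map" (400x640 float32, m along the optical axis (not along the pixel's ray), 0 where there is no reading), "mtx" (3x3 intrinsics, pixels), "k1" (the pictures are not rectified: a ray, as slopes to the right and down, at radius r is drawn at 1 + k1 r^2 times it, then the intrinsics apply), "R" (3x3) and "t" (3): a world point X has camera coordinates R X + t. Camera axes: x right, y down, z forward; pixel columns grow to the right and rows downward; lengths in m; the calibration is good to about 2 mm. A picture is of the moment at which its call begins.
- manip.job_done(): hands the job in; it is judged then, once.
The state is a dict: "time": time; "joint_pos": joint angles; "joint_vel": joint speeds; "joint_efforts": joint torques, N m; "tool_pos": TCP position; "tool_rot": TCP orientation; "contact_force": force on the tool from outside, world axes, zero at the start; "ft_torque": the same for the moment, N m; "gripper_width": opening from 0.0 (shut) to 1.0 (fully open); "grasp_force": force on a finger pad.
Only numpy, scipy, OpenCV 4.12 (cv2) and the standard library are available. Lean on these libraries where they do the work, as an engineer would, in place of code of your own. Each camera call takes 0.05 s, during which the arm holds its last target. There are 200 camera calls.

## Working session

There is one attempt and no reset: what is moved stays moved. The work goes in short steps, Python scripts to look and compute and a tool call to move; the robot and the scene stay as the last step left them, time stands still between calls to the robot, and variables do not carry over. Pictures are saved under pics/ and viewed, at most 10 in all, crops included, and the job is handed in when it is done.

Besides the shell and the picture viewer there is one more tool, called as name(argument=value, ...), one argument or row to a line, values as JSON. arm_command: Moves the arm, as the interface text tells. Shifts and turns lie within -1 to 1; 1 stands for 30 cm of shift or pi/2 rad of turn. Its arguments: {"type":"object","properties":{"rows":{"type":"array"}},"required":["rows"]}

```bash
mkdir -p pics
cat > h.py <<'E'
import numpy as np, cv2, pickle
from plant import monitor, vision, manip
def grab(n,tag):
    f=vision.grab_frame(n); pickle.dump(f,open(f'pics/{tag}.pkl','wb'))
    cv2.imwrite(f'pics/{tag}.png',f['color'][:,:,::-1]); return f
def load(tag): return pickle.load(open(f'pics/{tag}.pkl','rb'))
def ray(f,u,v):
    K=f['mtx']; x=np.array([(u-K[0,2])/K[0,0],(v-K[1,2])/K[1,1]]); s=x.copy()
    for _ in range(20): s=x/(1+f['k1']*(s@s))
    return s
def cloud(f):
    K=f['mtx'];v,u=np.mgrid[:400,:640]
    x=(u-K[0,2])/K[0,0];y=(v-K[1,2])/K[1,1];a,b=x,y
    for _ in range(20):
        q=1+f['k1']*(a*a+b*b);a,b=x/q,y/q
    z=f['z_map'];P=np.stack([a*z,b*z,z],-1)
    P=(P-f['t'])@f['R'];P[z<=0]=np.nan
    return P
def proj(f,X):
    c=f['R']@np.array(X)+f['t'];s=c[:2]/c[2];s=s*(1+f['k1']*(s@s));return f['mtx'][:2,:2]@s+f['mtx'][:2,2]
E
python3 - <<'E'
from h import *
for n in['side','top','wrist']:
    f=grab(n,n+'0');P=cloud(f);print(n,-f['R'].T@f['t'],f['R'][2],f['k1'],np.isfinite(P[...,0]).mean())
print(monitor.state())
E
python3 -c "
import cv2
for n in ['side0','top0']:
    cv2.imwrite('pics/'+n+'b.png',cv2.resize(cv2.imread('pics/'+n+'.png'),(800,500)))"
```

```text
side [0.26540749 0.96556425 1.28132384] [ 0.17128657 -0.63781238 -0.75090365] 0.007032731785496704 0.9958515625
top [0.31932049 0.0533406  1.22510831] [ 0.17124897 -0.02084757 -0.98500719] -0.07647644847542985 0.9958828125
wrist [ 0.30594886 -0.55077858  0.37266149] [-0.29024376 -0.11360687 -0.95018527] -0.039963149642956775 0.9959375
{'time': 0.15, 'joint_pos': array([-1.30898862e+00,  5.32084454e-02,  1.61396799e+00, -3.15000478e-05,
        1.47600833e+00, -1.18978133e-01]), 'joint_vel': array([-0.00023417, -0.00296865, -0.00418659,  0.00049443, -0.00014506,
       -0.00010175]), 'joint_efforts': array([ 8.80787957e-04, -3.94240308e+01, -3.70722592e+01, -1.09251137e-04,
        4.64419820e-03, -8.22235847e-06]), 'tool_pos': array([ 0.23215981, -0.57975938,  0.23034977]), 'tool_rot': array([-7.92906526e-04,  9.81929357e-01,  1.89246144e-01, -7.24399058e-05]), 'contact_force': array([ 0.1750838 ,  0.4801499 , -0.47064038]), 'ft_torque': array([ 0.03471478,  0.0142735 , -0.01731254]), 'grasp_force': 0.0, 'gripper_width': 0.998231481953367}
```

View pics/top0b.png

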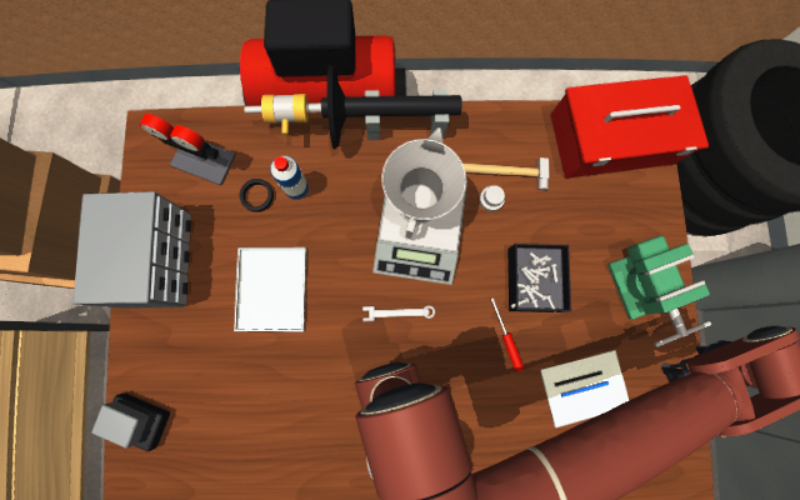

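View pics/side0b.png

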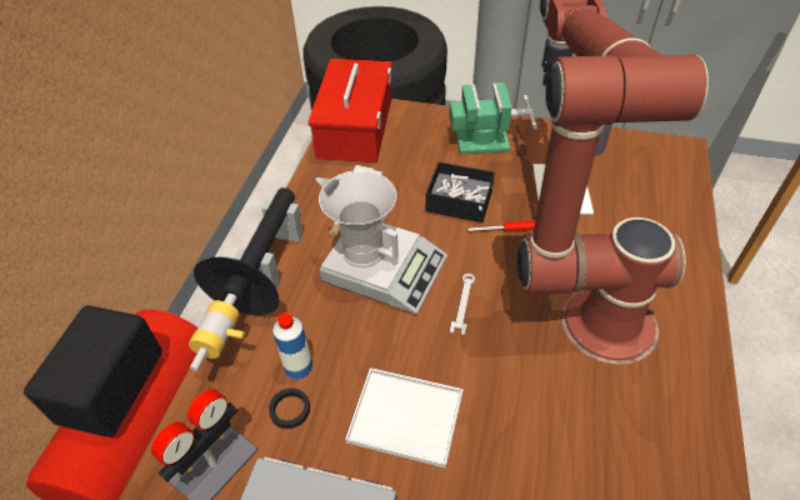

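The top picture (×1.25) shows the measure's mouth near (423,180), its handle at (412,228) and its beak at (437,135). The keys lie at (392,265), (413,269) and (438,274), the empty tray at (270,290) on the left, and the bin on the right. The side view agrees, with the handle at (390,243) and the keys at about (433,262).

Run:
```python
from h import *
from scipy.optimize import least_squares
for n in['top0','side0']:
    f=load(n);P=cloud(f).reshape(-1,3);C=f['color'].reshape(-1,3).astype(int)
    ok=np.isfinite(P[:,0]);P=P[ok];C=C[ok]
    print(n)
    # rim
    m=(abs(P[:,0]-.67)<.22)&(abs(P[:,1]-0)<.25)&(P[:,2]>.2)&(P[:,2]<.30)
    R=P[m]; print('rim region zmax',np.percentile(R[:,2],[50,90,97,99.5]),R.mean(0))
    zt=np.percentile(R[:,2],97); r=R[R[:,2]>zt-.008]
    g=least_squares(lambda p:np.hypot(r[:,0]-p[0],r[:,1]-p[1])-p[2],[*r[:,:2].mean(0),.09],loss='soft_l1',f_scale=.002)
    c=g.x;print('circle',c,len(r))
    a=r[np.hypot(r[:,0]-c[0],r[:,1]-c[1])>.11];print('beak',len(a),a.mean(0) if len(a) else '')
    far=R[np.argmax(np.hypot(*(R[:,:2]-c[:2]).T))];print('beaktip',far,np.hypot(*(far[:2]-c[:2])))
    # tray
    w=(C.min(1)>150)&(abs(P[:,2]-.008)<.02)&(P[:,1]>.1)&(P[:,0]<.65)&(P[:,0]>.25)
    T=P[w];print('tray',cv2.minAreaRect(T[:,:2].astype(np.float32)*1000),np.percentile(T[:,2],[5,50,95]))
    fl=T[abs(T[:,:2]-T[:,:2].mean(0)).max(1)<.06];print('floor z',np.median(fl[:,2]),T[:,:2].mean(0))
    # named pixels
    px={'top0':[(412,228),(392,265),(413,269),(438,274),(403,250),(400,280)],'side0':[(390,243),(433,262),(424,276),(440,248)]}[n]
    X=cloud(f)
    for u,v in px: print((u,v),X[int(v*.8),int(u*.8)].round(4))
    # wood check
    wd=P[(P[:,1]>.1)&(P[:,1]<.15)&(abs(P[:,0]-.4)<.05)];print('wood z',np.median(wd[:,2]))
ims=[]
for n,(x,y,w,h) in {'top0':(280,90,120,150),'side0':(235,130,140,130)}.items():
    im=cv2.imread(f'pics/{n}.png')[y:y+h,x:x+w]
    ims.append(cv2.resize(im,(400,500),interpolation=cv2.INTER_CUBIC))
cv2.imwrite('pics/crop1.png',np.hstack(ims))
```

```text
top0
rim region zmax [0.24425929 0.26699173 0.26898418 0.27065272] [ 0.6633768  -0.03009885  0.24226676]
circle [ 0.63897145 -0.03238433  0.08815167] 666
beak 27 [ 0.75069396 -0.06700902  0.26656861]
beaktip [0.88681945 0.18434155 0.21975867] 0.3292396321862886
tray ((433.2370300292969, 278.10272216796875), (357.5574645996094, 220.7549285888672), 88.82687377929688) [0.00024408 0.00448779 0.01673276]
floor z 0.004501399407861229 [0.43228883 0.35709684]
(412, 228) [ 0.5469 -0.007   0.1948]
(392, 265) [0.4833 0.0391 0.0384]
(413, 269) [ 0.4722 -0.0157  0.0374]
(438, 274) [ 0.458  -0.0806  0.0329]
(403, 250) [0.519  0.0094 0.0558]
(400, 280) [ 0.4478  0.0164 -0.001 ]
wood z 0.00030447898555099347
side0
rim region zmax [0.2424013  0.26768788 0.27054523 0.27217381] [ 0.66354637 -0.04981627  0.24065259]
circle [ 0.64071128 -0.03235105  0.08812737] 428
beak 18 [ 0.75022897 -0.06913834  0.26767004]
beaktip [0.88858821 0.18103092 0.21429984] 0.32707008105943913
tray ((424.1385498046875, 332.083740234375), (480.9736633300781, 263.4327392578125), 71.05548858642578) [0.00033528 0.00523427 0.0171536 ]
floor z 0.004912477954074039 [0.43186733 0.35930721]
(390, 243) [ 0.5773 -0.0741  0.0735]
(433, 262) [ 0.4615 -0.0688  0.0338]
(424, 276) [ 0.4726 -0.012   0.0417]
(440, 248) [ 0.4568 -0.1494  0.0007]
wood z 0.0014131998052257753
```

View pics/crop1.png

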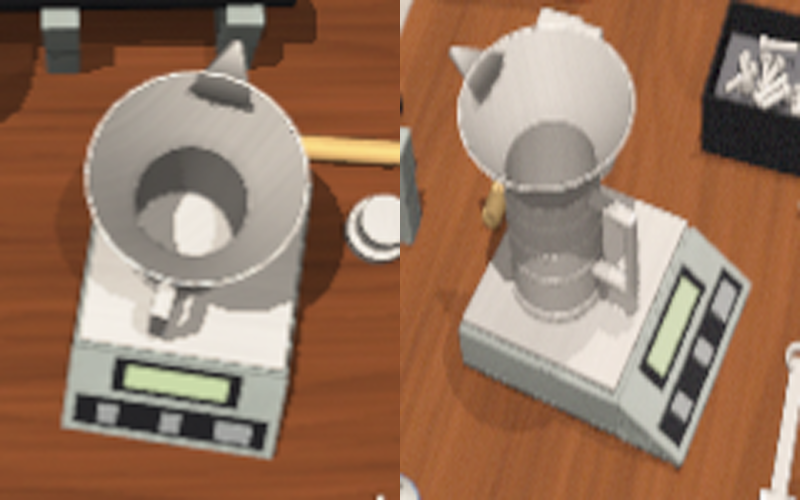

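The crop shows the handle bar running from (160,290) to (160,330) in the top view and from (620,210) to (625,300) in the side view. The key caps (unit) are at (170,421) in the top view and (704,351) in the side view.

Run:
```python
from h import *
from scipy.spatial.transform import Rotation as Ro
A,B=load('top0'),load('side0')
def tri(a,b):
    M=[];q=[]
    for f,p in((A,a),(B,b)):
        d=f['R'].T@np.append(ray(f,*p),1);d/=np.linalg.norm(d);c=-f['R'].T@f['t'];Q=np.eye(3)-np.outer(d,d);M.append(Q);q.append(Q@c)
    x=np.linalg.solve(sum(M),sum(q));return x,max(np.linalg.norm(Q@x-k) for Q,k in zip(M,q))
for n,a,b in[('power',(311.8,213.9),(333.4,235)),('unit',(331,216.3),(341.4,221.3)),('zero',(349.9,219.9),(348.4,207.2))]:
    print(n,*tri(a,b))
c=np.array([.640,-.0324])
for f,n in((A,'top'),(B,'side')):
    P=cloud(f);C=f['color'].astype(int);Q=P.reshape(-1,3);Q=Q[np.isfinite(Q[:,0])]
    d=np.hypot(*(Q[:,:2]-c).T)
    m=(d>.09)&(d<.112)&(Q[:,2]>.1)&(Q[:,2]<.2)&(Q[:,0]<.6);H=Q[m]
    v=H[:,:2].mean(0)-c;print(n,'handle',m.sum(),H.mean(0),H[:,2].min(),H[:,2].max(),np.hypot(*v),np.degrees(np.arctan2(-v[1],-v[0])),np.ptp(H[:,:2],axis=0))
    m=(d>.06)&(d<.16)&(abs(Q[:,2]-.068)<.003);S=Q[m];print('platform z',np.median(S[:,2]))
    m=(abs(Q[:,0]-.63)<.2)&(abs(Q[:,1]+.03)<.2)&(abs(Q[:,2]-.066)<.006);r=cv2.minAreaRect((Q[m][:,:2]*1000).astype(np.float32));print('platform rect',r)
    # tray by colour comp
    M=((C.min(-1)>150)&(abs(np.nan_to_num(P[...,2],nan=9)-.01)<.015)).astype(np.uint8)
    k,L,s,_=cv2.connectedComponentsWithStats(M)
    seed=proj(f,[.432,.358,.004]).astype(int);l=L[seed[1],seed[0]]
    T=P[L==l];print('tray',cv2.minAreaRect((T[:,:2]*1000).astype(np.float32)),T.mean(0),np.percentile(T[:,2],98))
    # panel plane fit
    m=(abs(Q[:,0]-.49)<.05)&(abs(Q[:,1]+.01)<.07)&(Q[:,2]>.012)&(Q[:,2]<.056);
    X=Q[m];u,s,vt=np.linalg.svd(X-X.mean(0),full_matrices=False);print('panel normal',vt[2]*np.sign(vt[2,2]),m.sum())
```

```text
power [0.47830983 0.04307219 0.03114988] 0.0001577481125949888
unit [ 0.46762514 -0.01947704  0.02779715] 0.001440736509403547
zero [ 0.45549658 -0.0803627   0.03118223] 0.0002646426595062195
top handle 62 [ 0.54229879 -0.00173126  0.17148082] 0.10554927779135106 0.19833366386187526 0.10240165348063884 -17.427250648064373 [0.01964376 0.01612847]
platform z 0.06777762182180712
platform rect ((602.4136962890625, -41.08305358886719), (202.89727783203125, 164.037109375), 79.3293685913086)
tray ((434.96795654296875, 362.63189697265625), (188.46371459960938, 220.75486755371094), 88.82687377929688) [0.4330755  0.36005748 0.00519845] 0.019084571966216816
panel normal [-0.45038915  0.08980556  0.88830432] 1082
side handle 110 [5.45177239e-01 4.78312071e-04 1.57121369e-01] 0.10617074716577206 0.19982699460784914 0.10036104495632728 -19.12319022301413 [0.01670898 0.02057229]
platform z 0.06838939334121275
platform rect ((617.84716796875, -44.17082214355469), (215.75479125976562, 204.9739532470703), 77.30257415771484)
tray ((434.45263671875, 356.2124938964844), (192.9811553955078, 224.9166259765625), 88.54187774658203) [0.43191016 0.3603922  0.00613362] 0.019322808526967158
panel normal [-0.43901904  0.08352463  0.89458701] 921
```

arm_command(
  rows=[
    [85,[0.1,0.3,0.5],[0,0,0.3]],
    [85,[0.3,0.6,0.57],[0,0,0.6]],
    [85,[0.49,0.83,0.57],[0,0,0.95]],
    [85,[0.49,0.83,0.57],[0,0,0.95]],
    [85,[0.49,0.83,0.57],[0,0,0.95]],
    [85,[0.49,0.83,0.57],[0,0,0.95]],
    [85,[0.49,0.83,0.57],[0,0,0.95]],
    [85,[0.49,0.83,0.57],[0,0,0.95]],
    [85,[0.49,0.83,0.57],[0,0,0.95]],
    [85,[0.49,0.83,0.57],[0,0,0.95]],
    [85,[0.49,0.83,0.57],[0,0,0.95]],
    [85,[0.49,0.83,0.57],[0,0,0.95]],
  ],
)

```text
time: 1.15
tool_pos: [0.3795, -0.3307, 0.4023]
tool_rot: [0.0, 0.59, 0.808, -0.0]
contact_force: [-0.6, -0.1, -0.5]
gripper_width: 0.992
grasp_force: 0.0
```

```bash
cat >> h.py <<'E'
from scipy.spatial.transform import Rotation as Ro
def orient(yaw,lean):   # y_t = y_m, lean from vertical, deg
    y,t=np.radians([yaw,lean]);xm=np.array([np.cos(y),np.sin(y),0]);ym=np.array([-np.sin(y),np.cos(y),0])
    z=np.sin(t)*xm-np.array([0,0,np.cos(t)]);return np.stack([np.cross(ym,z),ym,z],1)
def cur():
    s=monitor.state();q=s['tool_rot'];return s['tool_pos'],Ro.from_quat([*q[1:],q[0]]).as_matrix()
def go(p,R):
    p0,R0=cur();print('shift',((np.array(p)-p0)/.3).round(3),'turn',(Ro.from_matrix(R@R0.T).as_rotvec()/(np.pi/2)).round(3))
E
python3 - <<'E'
from h import *
s=monitor.state();print(s['time'],s['joint_pos'].round(2),s['tool_pos'].round(3))
R=orient(-18,38);go([.48,.02,.24],R);go([.45,.03,.32],R)
E
```

```text
1.15 [-0.86 -0.28  1.64 -0.    1.78 -1.17] [ 0.38  -0.331  0.402]
shift [ 0.335  1.169 -0.541] turn [-0.31  -0.309  0.58 ]
shift [ 0.235  1.202 -0.274] turn [-0.31  -0.309  0.58 ]
```

arm_command(
  rows=[
    [85,[0.1,0.3,0],[-0.1,-0.1,0.19]],
    [85,[0.2,0.6,0],[-0.2,-0.2,0.38]],
    [85,[0.235,0.9,-0.1],[-0.31,-0.309,0.58]],
    [85,[0.235,1.0,-0.2],[-0.31,-0.309,0.58]],
    [85,[0.235,1.0,-0.27],[-0.31,-0.309,0.58]],
    [85,[0.235,1.0,-0.27],[-0.31,-0.309,0.58]],
    [85,[0.235,1.0,-0.27],[-0.31,-0.309,0.58]],
    [85,[0.235,1.0,-0.27],[-0.31,-0.309,0.58]],
    [85,[0.235,1.0,-0.27],[-0.31,-0.309,0.58]],
    [85,[0.235,1.0,-0.27],[-0.31,-0.309,0.58]],
    [85,[0.235,1.0,-0.27],[-0.31,-0.309,0.58]],
    [85,[0.235,1.0,-0.27],[-0.31,-0.309,0.58]],
  ],
)

```text
time: 2.15
tool_pos: [0.4499, -0.0322, 0.3225]
tool_rot: [0.322, 0.153, 0.933, -0.05]
contact_force: [-0.4, 0.9, -0.1]
gripper_width: 0.995
grasp_force: 0.0
```

Run:
```python
from h import *
s=monitor.state();print(s['time'],s['joint_pos'].round(2),s['tool_pos'].round(3))
R=orient(-18,38);go([.48,.02,.24],R);go([.556,-.005,.138],R)
f=grab('wrist','w1')
im=f['color'][:,:,::-1].copy()
for X in ([.545,-.0015,.153],[.545,-.0015,.104],[.545,-.0015,.194],[.4669,-.0186,.031],[.4783,.043,.031],[.4555,-.0804,.031]):
    p=proj(f,X);print(X,p.round(0));cv2.drawMarker(im,tuple(int(q) for q in p),(0,0,255),0,10,1)
cv2.imwrite('pics/w1m.png',cv2.resize(im,(800,500)))
```

```text
2.15 [-0.19 -0.92  2.26 -0.09  1.14 -1.42] [ 0.45  -0.032  0.323]
shift [ 0.1    0.174 -0.275] turn [-0.003  0.001  0.006]
shift [ 0.354  0.091 -0.615] turn [-0.003  0.001  0.006]
[0.545, -0.0015, 0.153] [379. 134.]
[0.545, -0.0015, 0.104] [374. 100.]
[0.545, -0.0015, 0.194] [384. 167.]
[0.4669, -0.0186, 0.031] [335.  -2.]
[0.4783, 0.043, 0.031] [398. -11.]
[0.4555, -0.0804, 0.031] [274.   7.]
```

View pics/w1m.png

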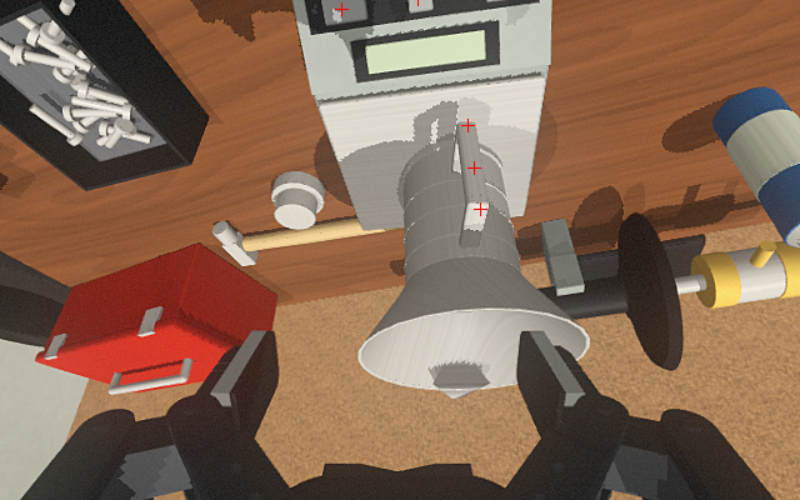

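The picture shows the handle bar from (465,125) to (473,210), with my markers about 5 px to the right of its centre line. The keys are at the top edge. I'll refine the bar with the wrist depth.

Run:
```python
from h import *
f=load('w1');P=cloud(f);Q=P.reshape(-1,3);Q=Q[np.isfinite(Q[:,0])]
from scipy.optimize import least_squares
r=Q[(abs(Q[:,2]-.265)<.005)&(np.hypot(Q[:,0]-.64,Q[:,1]+.032)<.11)&(np.hypot(Q[:,0]-.64,Q[:,1]+.032)>.075)]
print(least_squares(lambda p:np.hypot(r[:,0]-p[0],r[:,1]-p[1])-p[2],[.64,-.032,.09],loss='soft_l1',f_scale=.002).x,len(r))
for z in(.12,.14,.16,.18):
    m=(abs(Q[:,2]-z)<.01)&(Q[:,0]<.565)&(Q[:,0]>.5)&(abs(Q[:,1])<.05);H=Q[m];print(z,m.sum(),H.mean(0).round(4),np.percentile(H[:,1],[3,97]).round(4))
for v in(110,120,134,150): 
    print(v,[tuple(P[v,u].round(3)) for u in range(364,390,3)])
```

```text
[ 0.63783316 -0.03334989  0.08798766] 2454
0.12 252 [ 0.5416 -0.0047  0.119 ] [-0.0158  0.0042]
0.14 252 [ 0.5392 -0.0033  0.1403] [-0.0113  0.0042]
0.16 279 [ 0.5393 -0.0034  0.1604] [-0.0112  0.0042]
0.18 311 [ 0.5396 -0.0035  0.1806] [-0.0118  0.0042]
110 [(np.float64(0.549), np.float64(-0.014), np.float64(0.11)), (np.float64(0.538), np.float64(-0.009), np.float64(0.124)), (np.float64(0.538), np.float64(-0.006), np.float64(0.125)), (np.float64(0.538), np.float64(-0.004), np.float64(0.125)), (np.float64(0.539), np.float64(-0.001), np.float64(0.126)), (np.float64(0.54), np.float64(0.002), np.float64(0.125)), (np.float64(0.594), np.float64(0.003), np.float64(0.067)), (np.float64(0.595), np.float64(0.006), np.float64(0.067)), (np.float64(0.595), np.float64(0.01), np.float64(0.068))]
120 [(np.float64(0.561), np.float64(-0.016), np.float64(0.112)), (np.float64(0.541), np.float64(-0.011), np.float64(0.134)), (np.float64(0.538), np.float64(-0.008), np.float64(0.139)), (np.float64(0.538), np.float64(-0.005), np.float64(0.139)), (np.float64(0.538), np.float64(-0.002), np.float64(0.14)), (np
[... 602 characters left out ...]
at64(0.54), np.float64(0.001), np.float64(0.159)), (np.float64(0.541), np.float64(0.004), np.float64(0.158)), (np.float64(0.603), np.float64(0.004), np.float64(0.099))]
150 [(np.float64(0.589), np.float64(-0.024), np.float64(0.129)), (np.float64(0.589), np.float64(-0.021), np.float64(0.129)), (np.float64(0.59), np.float64(-0.017), np.float64(0.13)), (np.float64(0.537), np.float64(-0.009), np.float64(0.178)), (np.float64(nan), np.float64(nan), np.float64(nan)), (np.float64(0.539), np.float64(-0.004), np.float64(0.178)), (np.float64(0.54), np.float64(-0.001), np.float64(0.178)), (np.float64(0.54), np.float64(0.002), np.float64(0.179)), (np.float64(0.541), np.float64(0.004), np.float64(0.178))]
```

Run:
```python
from h import *
R=orient(-17,38);go([.49,.012,.225],R);go([.555,-.008,.138],R)
```

```text
shift [ 0.133  0.148 -0.326] turn [-0.003  0.001  0.017]
shift [ 0.35   0.082 -0.616] turn [-0.003  0.001  0.017]
```

arm_command(
  rows=[
    [85,[0.04,0.05,-0.1],[0,0,0.017]],
    [85,[0.08,0.1,-0.2],[0,0,0.017]],
    [85,[0.133,0.148,-0.326],[0,0,0.017]],
    [85,[0.133,0.148,-0.326],[0,0,0.017]],
    [85,[0.17,0.137,-0.375],[0,0,0.017]],
    [85,[0.206,0.126,-0.423],[0,0,0.017]],
    [85,[0.242,0.115,-0.471],[0,0,0.017]],
    [85,[0.278,0.104,-0.52],[0,0,0.017]],
    [85,[0.314,0.093,-0.568],[0,0,0.017]],
    [85,[0.35,0.082,-0.616],[0,0,0.017]],
    [85,[0.35,0.082,-0.616],[0,0,0.017]],
    [85,[0.35,0.082,-0.616],[0,0,0.017]],
  ],
)

```text
time: 3.2
tool_pos: [0.5555, -0.0082, 0.137]
tool_rot: [0.322, 0.14, 0.935, -0.046]
contact_force: [0.0, 0.0, -0.1]
gripper_width: 0.997
grasp_force: 0.0
```

Run:
```python
from h import *
go([.555,-.008,.138],orient(-17,38))
f=grab('wrist','w2')
im=f['color'][:,:,::-1].copy()
g=grab('side','s2')['color'][100:300,200:440,::-1]
cv2.imwrite('pics/w2m.png',np.hstack([cv2.resize(im,(480,300)),cv2.resize(g,(320,300))]))
```

```text
shift [-0.002  0.001  0.003] turn [-0.003 -0.    -0.   ]
```

View pics/w2m.png

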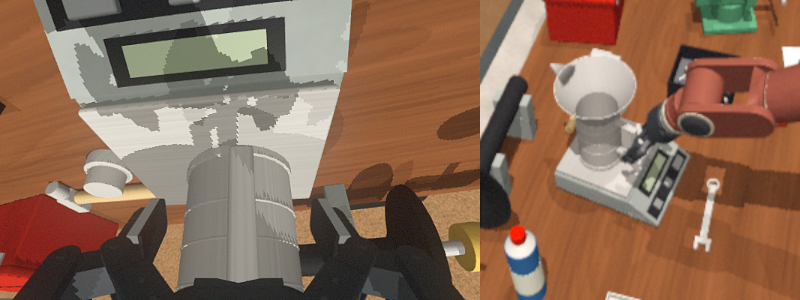

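The fingers straddle the handle bar (bar at x≈243, fingers' midpoint about 240), and nothing is touching. Now I'll close.

arm_command(
  rows=[
    [60,[0,0,0],[0,0,0]],
    [40,[0,0,0],[0,0,0]],
    [25,[0,0,0],[0,0,0]],
    [0,[0,0,0],[0,0,0]],
    [0,[0,0,0],[0,0,0]],
    [0,[0,0,0],[0,0,0]],
    [0,[0,0,0],[0,0,0]],
    [0,[0,0,0],[0,0,0]],
    [0,[0,0,0],[0,0,0]],
    [0,[0,0,0],[0,0,0]],
    [0,[0,0,0],[0,0,0]],
    [0,[0,0,0],[0,0,0]],
  ],
)

```text
time: 4.3
tool_pos: [0.555, -0.0065, 0.1369]
tool_rot: [0.323, 0.139, 0.935, -0.045]
contact_force: [-4.6, 2.8, 5.9]
gripper_width: 0.176
grasp_force: 59.2
```

arm_command(
  rows=[
    [0,[0,0,0.01],[0,0,0]],
    [0,[0,0,0.02],[0,0,0]],
    [0,[0,0,0.035],[0,0,0]],
    [0,[0,0,0.05],[0,0,0]],
    [0,[0,0,0.075],[0,0,0]],
    [0,[0,0,0.1],[0,0,0]],
    [0,[0,0,0.125],[0,0,0]],
    [0,[0,0,0.15],[0,0,0]],
    [0,[0,0,0.175],[0,0,0]],
    [0,[0,0,0.2],[0,0,0]],
    [0,[0,0,0.2],[0,0,0]],
    [0,[0,0,0.2],[0,0,0]],
  ],
)

```text
time: 5.3
tool_pos: [0.5551, -0.0066, 0.1976]
tool_rot: [0.323, 0.139, 0.935, -0.045]
contact_force: [-0.3, -0.6, -3.4]
gripper_width: 0.176
grasp_force: 58.5
```

```bash
cat >> h.py <<'E'
from scipy.optimize import least_squares
def rim(f,c0,zmin):
    """rim plane: 3D circle fit to the topmost points around c0"""
    P=cloud(f).reshape(-1,3);P=P[np.isfinite(P[:,0])]
    d=np.hypot(*(P[:,:2]-c0).T);P=P[(d<.14)&(P[:,2]>zmin)]
    a=np.arctan2(P[:,1]-c0[1],P[:,0]-c0[0]);T=[]
    for k in range(-36,36):
        q=P[(a>=k*np.pi/36)&(a<(k+1)*np.pi/36)]
        if len(q)>3:
            T.append(q[np.argsort(q[:,2])[-3:]].mean(0))
    T=np.array(T);T=T[np.hypot(*(T[:,:2]-c0).T)<.105]
    g=least_squares(lambda p:p[0]*(T[:,0]-c0[0])+p[1]*(T[:,1]-c0[1])+p[2]-T[:,2],[0,0,T[:,2].max()],loss='soft_l1',f_scale=.002).x
    h=least_squares(lambda p:np.hypot(T[:,0]-p[0],T[:,1]-p[1])-p[2],[*c0,.09],loss='soft_l1',f_scale=.002).x
    print('rim slopes deg',np.degrees(np.arctan(g[:2])).round(2),'z',g[2].round(4),'centre',h.round(4),len(T))
    B=P[np.hypot(*(P[:,:2]-h[:2]).T)>.105]
    if len(B): v=B.mean(0)-np.append(h[:2],0);print('beak yaw',np.degrees(np.arctan2(v[1],v[0])),len(B))
E
python3 - <<'E'
from h import *
for t in('top0','side0'): rim(load(t),np.array([.64,-.032]),.22)
for n in('top','side'): rim(grab(n,n+'3'),np.array([.64,-.032]),.28)
print(monitor.state()['joint_pos'].round(2))
E
```

```text
rim slopes deg [ 0.33 -0.05] z 0.2681 centre [ 0.6383 -0.0324  0.089 ] 72
beak yaw -17.06354240598603 44
rim slopes deg [ 0.79 -1.22] z 0.2679 centre [ 0.6403 -0.0326  0.0876] 66
beak yaw -18.47483032081815 28
rim slopes deg [0.16 0.22] z 0.3285 centre [ 0.6395 -0.0335  0.0892] 72
beak yaw -17.03096200437591 61
rim slopes deg [-0.12 -0.33] z 0.3272 centre [ 0.6411 -0.033   0.0883] 67
beak yaw -14.292782329240039 39
[-0.08 -0.49  2.23 -0.18  0.76 -1.27]
```

```bash
cat > kin.py <<'E'
from h import *
X0=[.0,.0,.3,.45,.0,.4,.25]
def fk(p,q):
    b,a,h,L2,e,L3,d=p
    Z=lambda t:Ro.from_euler('z',t).as_matrix();Y=lambda t:Ro.from_euler('y',t).as_matrix()
    R=Z(q[0]);x=R@[a,b,h];R=R@Y(q[1]);x=x+R@[0,0,L2];R=R@Y(q[2]);x=x+R@[e,0,L3];R=R@Z(q[3])@Y(q[4]);x=x+R@[0,0,d];R=R@Z(q[5])
    return x,R
s=monitor.state()
D=[([-1.309,.0532,1.614,0,1.476,-.119],[.2322,-.5798,.2303],None),([-.86,-.28,1.64,0,1.78,-1.17],[.3795,-.3307,.4023],None),
([-.19,-.92,2.26,-.09,1.14,-1.42],[.4499,-.0322,.3225],None),(s['joint_pos'],s['tool_pos'],None)]
g=least_squares(lambda p:np.concatenate([fk(p,q)[0]-x for q,x,_ in D]+[.01*(np.array(p)-X0)]),X0)
p=g.x
if __name__=='__main__':
    print('params',p.round(3));
    for q,x,_ in D: print((fk(p,q)[0]-x).round(4))
    Q=cur()[1];F=fk(p,s['joint_pos'])[1];C=F.T@Q;print('tool off',Ro.from_matrix(C).as_euler('xyz',degrees=True).round(2))
    lo=[-3.01,-1.01,.06,-1.02,.09,-3.14];hi=[3.01,2.22,2.58,4.17,2.62,3.14]
    for yaw in(-17,0,10,25,45,60,75,90):
      for z in(.06,.25):
        Rt=orient(yaw,38);u=np.array([np.cos(np.radians(yaw)),np.sin(np.radians(yaw)),0])
        t=np.array([.44,.36,0])-.085*u+[0,0,z+.012]
        def r(q):
            x,R=fk(p,q);return np.r_[(x-t)*5,(R@C-Rt).ravel()]
        k=least_squares(r,np.clip(s['joint_pos']+[.7,-.1,.1,.3,0,0],lo,hi),bounds=(lo,hi));print(yaw,z,k.x.round(2),'err',k.cost.round(5))
E
python3 kin.py
```

```text
params [0.074 0.002 0.233 0.422 0.091 0.607 0.276]
[-0.0004  0.0001  0.0002]
[ 0.0019  0.0009 -0.0007]
[-0.0009 -0.0018  0.0006]
[ 0.0001  0.0002 -0.    ]
tool off [-0. -0. 90.]
-17 0.06 [ 0.99 -0.06  2.12 -0.77  1.02  0.11] err 0.0
-17 0.25 [ 0.99 -0.3   1.98 -0.66  1.31 -0.16] err 0.0
0 0.06 [ 0.91 -0.26  2.29 -0.74  0.81 -0.22] err 0.0
0 0.25 [ 0.91 -0.51  2.13 -0.57  1.14 -0.52] err 0.0
10 0.06 [ 0.83 -0.38  2.38 -0.63  0.69 -0.51] err 0.0
10 0.25 [ 0.83 -0.63  2.21 -0.45  1.05 -0.79] err 0.0
25 0.06 [ 0.65 -0.53  2.48 -0.25  0.56 -1.19] err 0.0
25 0.25 [ 0.65 -0.77  2.29 -0.16  0.98 -1.31] err 0.0
45 0.06 [ 0.37 -0.58  2.51  0.43  0.64 -2.26] err 0.0
45 0.25 [ 0.37 -0.82  2.31  0.29  1.05 -2.05] err 0.0
60 0.06 [ 0.2  -0.47  2.44  0.68  0.82 -2.8 ] err 0.0
60 0.25 [ 0.2  -0.72  2.26  0.52  1.18 -2.51] err 0.0
75 0.06 [ 0.11 -0.3   2.32  0.74  0.99 -3.14] err 0.00011
75 0.25 [ 0.11 -0.55  2.16  0.64  1.32 -2.87] err 0.0
90 0.06 [ 0.16 -0.17  2.16  0.61  1.12 -3.14] err 0.02732
90 0.25 [ 0.07 -0.37  2.03  0.67  1.45 -3.14] err 1e-05
```

arm_command(
  rows=[
    [0,[-0.02,0,0.02],[0,0,0]],
    [0,[-0.05,0.0,0.04],[0,0,0]],
    [0,[-0.1,0.01,0.06],[0,0,0]],
    [0,[-0.16,0.03,0.08],[0,0,0]],
    [0,[-0.22,0.06,0.08],[0,0,0]],
    [0,[-0.28,0.1,0.08],[0,0,0]],
    [0,[-0.34,0.14,0.08],[0,0,0]],
    [0,[-0.4,0.19,0.08],[0,0,0]],
    [0,[-0.46,0.24,0.08],[0,0,0]],
    [0,[-0.52,0.28,0.08],[0,0,0]],
    [0,[-0.57,0.31,0.08],[0,0,0]],
    [0,[-0.6,0.33,0.08],[0,0,0]],
  ],
)

```text
time: 6.4
tool_pos: [0.3833, 0.1001, 0.2181]
tool_rot: [0.319, 0.139, 0.936, -0.048]
contact_force: [0.3, 0.3, -4.4]
gripper_width: 0.175
grasp_force: 59.0
```

arm_command(
  rows=[
    [0,[-0.02,0.03,0],[0,0,0]],
    [0,[-0.04,0.08,0],[0,0,0]],
    [0,[-0.06,0.15,0],[0,0,0]],
    [0,[-0.08,0.23,0],[0,0,0]],
    [0,[-0.08,0.32,0],[0,0,0]],
    [0,[-0.08,0.42,0],[0,0,0]],
    [0,[-0.08,0.52,0],[0,0,0]],
    [0,[-0.08,0.62,0],[0,0,0]],
    [0,[-0.08,0.72,0],[0,0,0]],
    [0,[-0.08,0.82,0],[0,0,0]],
    [0,[-0.08,0.9,0],[0,0,0]],
    [0,[-0.08,0.95,0],[0,0,0]],
  ],
)

```text
time: 7.4
tool_pos: [0.3599, 0.3871, 0.2189]
tool_rot: [0.319, 0.139, 0.936, -0.047]
contact_force: [-1.3, -1.7, -4.0]
gripper_width: 0.173
grasp_force: 59.1
```

Run:
```python
from h import *
s=monitor.state();print(s['time'],s['joint_pos'].round(2),s['tool_pos'].round(4),s['grasp_force'])
c=s['tool_pos'][:2]+[.085,-.027]
for n in('top','side'): rim(grab(n,n+'4'),c,.28)
```

```text
7.4 [ 0.99 -0.26  2.02 -0.67  1.24 -0.11] [0.3599 0.3871 0.2189] 59.05620753765106
rim slopes deg [-1.04  0.59] z 0.3485 centre [0.4466 0.3594 0.0891] 72
beak yaw 162.67672873705712 283
rim slopes deg [-1.13  0.04] z 0.3493 centre [0.4485 0.3629 0.0889] 72
beak yaw 161.05617313829757 201
```

arm_command(
  rows=[
    [0,[0,0,-0.02],[0,-0.004,0]],
    [0,[0,0,-0.05],[0,-0.008,0]],
    [0,[0,0,-0.09],[0,-0.011,0]],
    [0,[0,0,-0.14],[0,-0.011,0]],
    [0,[0,0,-0.19],[0,-0.011,0]],
    [0,[0,0,-0.24],[0,-0.011,0]],
    [0,[0,0,-0.29],[0,-0.011,0]],
    [0,[0,0,-0.33],[0,-0.011,0]],
    [0,[0,0,-0.36],[0,-0.011,0]],
    [0,[0,0,-0.38],[0,-0.011,0]],
    [0,[0,0,-0.39],[0,-0.011,0]],
    [0,[0,0,-0.39],[0,-0.011,0]],
  ],
)

```text
time: 8.5
tool_pos: [0.3604, 0.3838, 0.1024]
tool_rot: [0.328, 0.14, 0.933, -0.047]
contact_force: [1.0, 0.1, -4.2]
gripper_width: 0.173
grasp_force: 59.0
```

Run:
```python
from h import *
s=monitor.state();print(s['time'],s['joint_pos'].round(2),s['tool_pos'].round(4),s['grasp_force'])
c=s['tool_pos'][:2]+[.085,-.027]
for n in('top','side'): f=grab(n,n+'5');rim(f,c,.19)
P=cloud(load('top5'));
g=np.hstack([load(n)['color'][y:y+200,x:x+220,::-1] for n,x,y in(('top5',140,140),('side5',220,220-20))])
cv2.imwrite('pics/g5.png',cv2.resize(g,(800,364)))
```

```text
8.5 [ 1.   -0.11  2.11 -0.76  1.07  0.08] [0.3604 0.3838 0.1024] 59.03671860694885
rim slopes deg [-0.   0.2] z 0.2334 centre [0.4449 0.356  0.0887] 72
beak yaw -16.632052510225442 60
rim slopes deg [0.12 0.09] z 0.2355 centre [0.4458 0.3574 0.0885] 71
beak yaw -15.950071885270034 61
```

View pics/g5.png

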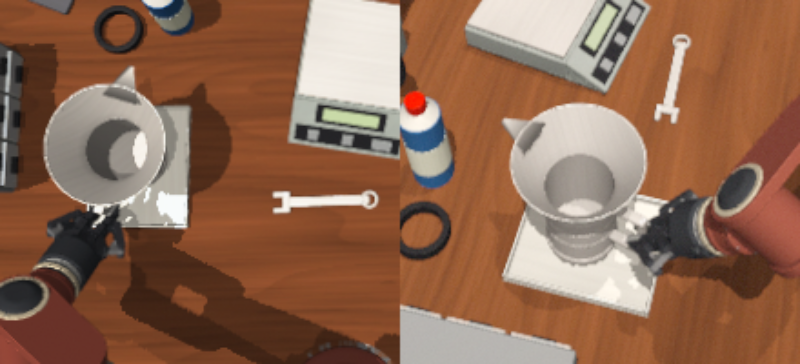

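The picture shows the measure level above the tray, with its body centred well inside the tray walls. The underside is about 30 mm above the floor.

arm_command(
  rows=[
    [0,[0,0,-0.02],[0,0,0]],
    [0,[0,0,-0.04],[0,0,0]],
    [0,[0,0,-0.055],[0,0,0]],
    [0,[0,0,-0.065],[0,0,0]],
    [0,[0,0,-0.073],[0,0,0]],
    [0,[0,0,-0.079],[0,0,0]],
    [0,[0,0,-0.083],[0,0,0]],
    [0,[0,0,-0.087],[0,0,0]],
    [0,[0,0,-0.087],[0,0,0]],
    [0,[0,0,-0.087],[0,0,0]],
  ],
)

```text
time: 9.43
tool_pos: [0.3605, 0.3839, 0.077]
tool_rot: [0.328, 0.14, 0.933, -0.047]
contact_force: [-1.6, 0.1, -4.4]
gripper_width: 0.181
grasp_force: 59.0
```

arm_command(
  rows=[
    [0,[0,0,-0.003],[0,0,0]],
    [0,[0,0,-0.005],[0,0,0]],
    [0,[0,0,-0.008],[0,0,0]],
    [0,[0,0,-0.01],[0,0,0]],
    [0,[0,0,-0.01],[0,0,0]],
    [0,[0,0,-0.01],[0,0,0]],
  ],
)

```text
time: 9.93
tool_pos: [0.3604, 0.3839, 0.0739]
tool_rot: [0.328, 0.14, 0.933, -0.047]
contact_force: [0.0, 0.2, -3.3]
gripper_width: 0.175
grasp_force: 59.0
```

arm_command(
  rows=[
    [0,[0,0,-0.002],[0,0,0]],
    [0,[0,0,-0.004],[0,0,0]],
    [0,[0,0,-0.006],[0,0,0]],
    [0,[0,0,-0.006],[0,0,0]],
    [0,[0,0,-0.006],[0,0,0]],
  ],
)

```text
time: 10.35
tool_pos: [0.3608, 0.3843, 0.0731]
tool_rot: [0.329, 0.14, 0.933, -0.046]
contact_force: [-3.1, -0.3, 2.0]
gripper_width: 0.174
grasp_force: 60.0
```

Contact is made: the force changed from -4 N to +2 N at the expected height. Releasing.

arm_command(
  rows=[
    [18,[0,0,0],[0,0,0]],
    [22,[0,0,0],[0,0,0]],
    [30,[0,0,0],[0,0,0]],
    [45,[0,0,0],[0,0,0]],
    [65,[0,0,0],[0,0,0]],
    [85,[0,0,0],[0,0,0]],
    [85,[0,0,0],[0,0,0]],
    [85,[0,0,0],[0,0,0]],
    [85,[0,0,0],[0,0,0]],
    [85,[0,0,0],[0,0,0]],
  ],
)

```text
time: 11.18
tool_pos: [0.3604, 0.3838, 0.0721]
tool_rot: [0.328, 0.14, 0.933, -0.047]
contact_force: [0.4, -0.7, 0.6]
gripper_width: 0.995
grasp_force: 0.0
```

Run:
```python
from h import *
import kin
p=kin.p;s=monitor.state();print(s['time'],s['joint_pos'].round(2),s['tool_pos'].round(4),s['contact_force'])
x,R=cur();z=R[:,2];print('z_t',z.round(3))
c=x[:2]+[.085,-.027]
for n in('top','side'): rim(grab(n,n+'6'),c,.17)
F=kin.fk(p,s['joint_pos'])[1];C=F.T@R
lo=[-3.01,-1.01,.06,-1.02,.09,-3.14];hi=[3.01,2.22,2.58,4.17,2.62,3.14]
def ik(t,Rt,q0):
    k=least_squares(lambda q:np.r_[(kin.fk(p,q)[0]-t)*5,(kin.fk(p,q)[1]@C-Rt).ravel()],np.clip(q0,lo,hi),bounds=(lo,hi));print(np.round(t,3),k.x.round(2),'err',k.cost.round(5));return k.x
q=s['joint_pos']
for b in(.04,.08,.12): q=ik(x-b*z,R,q)
q=ik(x-.12*z+[0,0,.08],R,q);K=orient(-10.5,29);q=ik([.42,0,.2],K,q);q=ik([.467,-.019,.031],K,q);q=ik([.4555,-.08,.031],K,q)
```

```text
11.1833 [ 1.   -0.05  2.12 -0.78  1.02  0.13] [0.3604 0.3838 0.0721] [ 0.39694457 -0.66685793  0.57225459]
z_t [ 0.599 -0.179 -0.78 ]
rim slopes deg [0.43 0.01] z 0.2047 centre [0.445  0.3573 0.0888] 72
beak yaw -17.370811416011968 39
rim slopes deg [ 0.32 -0.32] z 0.2058 centre [0.4458 0.3578 0.0888] 72
beak yaw -18.048374986596137 45
[0.336 0.391 0.103] [ 1.05 -0.11  2.11 -0.75  1.1   0.12] err 0.0
[0.312 0.398 0.135] [ 1.1  -0.17  2.1  -0.73  1.18  0.11] err 0.0
[0.289 0.405 0.166] [ 1.15 -0.21  2.08 -0.71  1.26  0.1 ] err 0.0
[0.289 0.405 0.246] [ 1.15 -0.3   2.01 -0.68  1.38 -0.  ] err 0.0
[0.42 0.   0.2 ] [-0.17 -0.91  2.41 -0.    1.13 -1.56] err 0.0
[ 0.467 -0.019  0.031] [-0.21 -0.45  2.46  0.02  0.62 -1.61] err 0.0
[ 0.456 -0.08   0.031] [-0.4  -0.48  2.48  0.17  0.65 -1.9 ] err 0.0
```

The measure stands level at z≈0.205 for the rim. I'll retreat along the tool axis, then up.

arm_command(
  rows=[
    [85,[-0.02,0.006,0.026],[0,0,0]],
    [85,[-0.06,0.018,0.078],[0,0,0]],
    [85,[-0.1,0.03,0.13],[0,0,0]],
    [85,[-0.14,0.042,0.182],[0,0,0]],
    [85,[-0.19,0.057,0.247],[0,0,0]],
    [85,[-0.24,0.072,0.312],[0,0,0]],
    [60,[-0.24,0.072,0.4],[0,0,0]],
    [30,[-0.24,0.072,0.5],[0,0,0]],
    [0,[-0.24,0.072,0.6],[0,0,0]],
    [0,[-0.24,0.072,0.6],[0,0,0]],
    [0,[-0.24,0.072,0.6],[0,0,0]],
  ],
)

```text
time: 12.2
tool_pos: [0.2884, 0.4066, 0.2554]
tool_rot: [0.329, 0.141, 0.933, -0.044]
contact_force: [0.9, -0.7, -0.8]
gripper_width: 0.293
grasp_force: 0.0
```

Run:
```python
from h import *
s=monitor.state();print(s['time'],s['tool_pos'].round(4),s['joint_pos'].round(2))
for n in('top','side'): f=grab(n,n+'7');rim(f,np.array([.445,.357]),.17)
# scale from both clouds: platform edges and panel
for t in('top7','side7'):
    f=load(t);P=cloud(f);Q=P.reshape(-1,3);Q=Q[np.isfinite(Q[:,0])]
    m=(abs(Q[:,0]-.6)<.2)&(abs(Q[:,1]+.03)<.2)&(abs(Q[:,2]-.068)<.004);r=cv2.minAreaRect((Q[m][:,:2]*1000).astype(np.float32));print('platform',r,m.sum())
go([.42,0,.2],orient(-10.5,29))
ims=[]
for t,c in(('top7',[.467,-.019,.031]),('side7',[.467,-.019,.031])):
    f=load(t);u,v=proj(f,c).astype(int);print(t,u-40,v-40);ims.append(cv2.resize(f['color'][v-40:v+40,u-40:u+40,::-1],(400,400),interpolation=cv2.INTER_CUBIC))
cv2.imwrite('pics/keys.png',np.hstack(ims))
```

```text
12.2 [0.2884 0.4066 0.2554] [ 1.15 -0.3   2.   -0.68  1.39 -0.01]
rim slopes deg [0.12 0.07] z 0.2045 centre [0.4448 0.3574 0.0885] 71
beak yaw -17.369979530243917 42
rim slopes deg [ 0.36 -0.16] z 0.2057 centre [0.4462 0.3576 0.089 ] 72
beak yaw -17.760912154105423 41
platform ((621.2353515625, -44.4361572265625), (200.28668212890625, 190.67623901367188), 79.73516845703125) 3246
platform ((619.7109985351562, -44.977142333984375), (205.5841522216797, 200.24044799804688), 79.7281494140625) 2225
shift [ 0.44  -1.35  -0.171] turn [0.023 0.105 0.072]
top7 290 176
side7 301 180
```

View pics/keys.png

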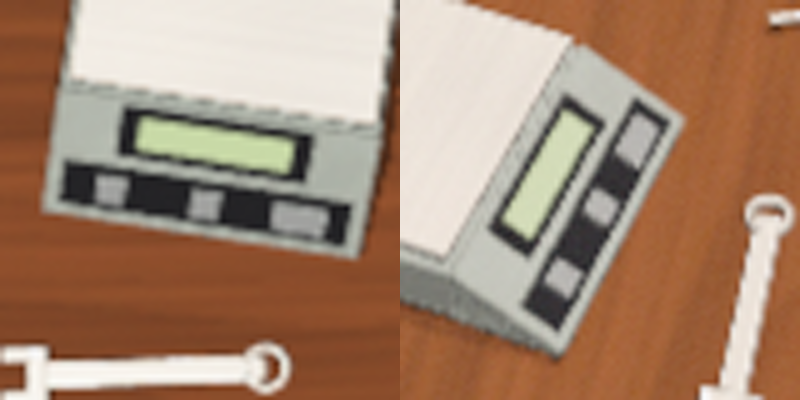

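The crops show all three key caps: power at (112,191)/(563,278), unit at (205,204)/(600,208) and zero at (300,221)/(639,142). The platform is clear and the wrench is untouched.

arm_command(
  rows=[
    [0,[0,-0.08,0],[0,0.03,0.02]],
    [0,[0,-0.18,0],[0.01,0.06,0.04]],
    [0,[0,-0.28,0],[0.023,0.105,0.072]],
    [0,[0.03,-0.38,0],[0.023,0.105,0.072]],
    [0,[0.08,-0.48,0],[0.023,0.105,0.072]],
    [0,[0.13,-0.58,0],[0.023,0.105,0.072]],
    [0,[0.18,-0.68,0],[0.023,0.105,0.072]],
    [0,[0.25,-0.78,0],[0.023,0.105,0.072]],
    [0,[0.33,-0.88,0],[0.023,0.105,0.072]],
    [0,[0.4,-1.0,0],[0.023,0.105,0.072]],
    [0,[0.4,-1.0,0],[0.023,0.105,0.072]],
    [0,[0.4,-1.0,0],[0.023,0.105,0.072]],
  ],
)

```text
time: 13.3
tool_pos: [0.4085, 0.1017, 0.2497]
tool_rot: [0.248, 0.094, 0.964, -0.024]
contact_force: [0.3, 0.6, -0.2]
gripper_width: 0.003
grasp_force: 0.0
```

Run:
```python
from h import *
s=monitor.state();print(s['time'],s['tool_pos'].round(4),s['joint_pos'].round(2),s['gripper_width'])
go([.41,0,.22],orient(-10.4,29))
f=grab('wrist','w8');
for X in([.467,-.019,.031],[.478,.043,.031],[.4555,-.08,.031]): print(proj(f,X).round())
A,B=load('top7'),load('side7')
for n,a,b in[('power',(312.,213.8),(333.2,235.2)),('unit',(330.6,216.4),(340.6,221.2)),('zero',(349.6,219.8),(348.4,208))]:
    M=[];q=[]
    for g,p in((A,a),(B,b)):
        d=g['R'].T@np.append(ray(g,*p),1);d/=np.linalg.norm(d);c=-g['R'].T@g['t'];Q=np.eye(3)-np.outer(d,d);M.append(Q);q.append(Q@c)
    print(n,np.linalg.solve(sum(M),sum(q)).round(4))
cv2.imwrite('pics/w8b.png',cv2.resize(f['color'][:,:,::-1],(800,500)))
```

```text
13.3 [0.4085 0.1017 0.2497] [ 0.19 -0.85  2.31 -0.19  1.22 -1.17] 0.0029349138659183686
shift [ 0.005 -0.339 -0.099] turn [-0.    -0.002  0.008]
[221. 135.]
[278. 134.]
[165. 136.]
power [0.479  0.0424 0.029 ]
unit [ 0.4686 -0.018   0.0294]
zero [ 0.4558 -0.0798  0.0278]
```

View pics/w8b.png

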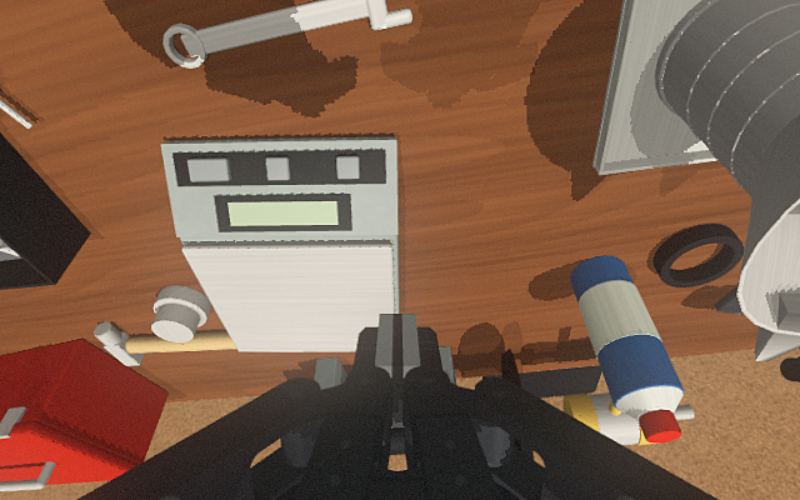

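The wrist picture puts the keys at power (347,167), unit (277,168) and zero (208,170). That matches the projected estimates within 1 px. Next I'll check the heights from depth.

Run:
```python
from h import *
f=load('w8');P=cloud(f)
for n,(u,v) in dict(power=(277.6,133.6),unit=(221.6,134.4),zero=(166.4,136)).items():
    q=P[int(v)-3:int(v)+5,int(u)-3:int(u)+5].reshape(-1,3);print(n,np.nanmedian(q,0).round(4),np.nanstd(q[:,2]).round(4))
Q=P.reshape(-1,3);Q=Q[np.isfinite(Q[:,0])]
y=np.radians(-10.4);xs=np.array([np.cos(y),np.sin(y)]);ys=np.array([-xs[1],xs[0]]);o=np.array([.6205,-.0447])
S=(Q[:,:2]-o)@np.stack([xs,ys],1)
for x in np.arange(-.17,-.1,.01):
    m=(abs(S[:,0]-x)<.003)&(abs(S[:,1]-.031)<.008);print(x.round(3),'between keys z',np.median(Q[m,2]).round(4),end=' | ')
    m=(abs(S[:,0]-x)<.003)&(abs(S[:,1])<.007);print('unit line',np.median(Q[m,2]).round(4),'nominal panel',round(.014+(x+.175)*.56,4))
```

```text
power [0.4767 0.043  0.0319] 0.0013
unit [ 0.4655 -0.0173  0.0321] 0.0015
zero [ 0.4554 -0.0781  0.0329] 0.0012
-0.17 between keys z 0.0137 | unit line 0.0136 nominal panel 0.0168
-0.16 between keys z 0.0231 | unit line 0.0304 nominal panel 0.0224
-0.15 between keys z 0.0286 | unit line 0.0356 nominal panel 0.028
-0.14 between keys z 0.0334 | unit line 0.0333 nominal panel 0.0336
-0.13 between keys z 0.0402 | unit line 0.04 nominal panel 0.0392
-0.12 between keys z 0.0466 | unit line 0.0467 nominal panel 0.0448
-0.11 between keys z 0.0519 | unit line 0.0519 nominal panel 0.0504
-0.1 between keys z 0.0549 | unit line 0.0548 nominal panel 0.056
```

Run:
```python
from h import *
R=orient(-10.4,29);n=-R[:,2];print('n/0.3 per mm',(n/300).round(5))
k=np.array([.4665,-.018,.0318])
go(k+.1*n,R);go(k+.012*n,R)
```

```text
n/0.3 per mm [-0.00159  0.00029  0.00292]
shift [ 0.036 -0.377 -0.436] turn [-0.    -0.002  0.005]
shift [ 0.176 -0.403 -0.692] turn [-0.    -0.002  0.005]
```

arm_command(
  rows=[
    [0,[0,-0.1,0],[0,0,0.005]],
    [0,[0,-0.2,-0.1],[0,0,0.005]],
    [0,[0.01,-0.3,-0.2],[0,0,0.005]],
    [0,[0.036,-0.377,-0.3],[0,0,0.005]],
    [0,[0.036,-0.377,-0.4],[0,0,0.005]],
    [0,[0.036,-0.377,-0.436],[0,0,0.005]],
    [0,[0.08,-0.385,-0.52],[0,0,0.005]],
    [0,[0.12,-0.393,-0.6],[0,0,0.005]],
    [0,[0.16,-0.4,-0.665],[0,0,0.005]],
    [0,[0.176,-0.403,-0.692],[0,0,0.005]],
    [0,[0.176,-0.403,-0.692],[0,0,0.005]],
    [0,[0.176,-0.403,-0.692],[0,0,0.005]],
  ],
)

```text
time: 14.35
tool_pos: [0.4601, -0.0129, 0.043]
tool_rot: [0.248, 0.083, 0.965, -0.021]
contact_force: [-0.2, -0.1, -0.4]
gripper_width: 0.003
grasp_force: 0.0
```

Run:
```python
from h import *
R=orient(-10.4,29);n=-R[:,2];k=np.array([.4665,-.018,.0318])
s=monitor.state();print(s['time'],s['joint_pos'].round(2),s['contact_force'])
for d in(.003,0,-.004,-.006): go(k+d*n,R)
f=grab('wrist','w9');g=grab('side','s9')
u,v=proj(g,k).astype(int)
cv2.imwrite('pics/w9b.png',np.hstack([cv2.resize(f['color'][:,:,::-1],(480,300)),cv2.resize(g['color'][v-40:v+40,u-40:u+40,::-1],(300,300))]))
```

```text
14.35 [-0.2  -0.51  2.47  0.02  0.67 -1.61] [-0.16353915 -0.09226777 -0.41076226]
shift [ 0.016 -0.016 -0.029] turn [-0.001 -0.002 -0.006]
shift [ 0.021 -0.017 -0.037] turn [-0.001 -0.002 -0.006]
shift [ 0.028 -0.018 -0.049] turn [-0.001 -0.002 -0.006]
shift [ 0.031 -0.019 -0.055] turn [-0.001 -0.002 -0.006]
```

View pics/w9b.png

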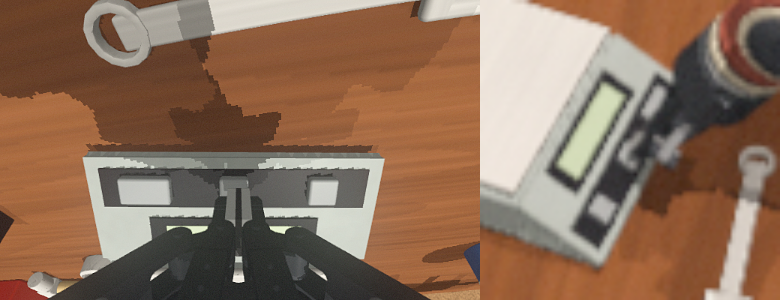

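The shut fingertips sit just off the unit key (key at (236,182), tip at about (237,195)). The neighbouring keys are well clear. Moving to 3 mm above it, then pressing in small steps.

arm_command(
  rows=[
    [0,[0.008,-0.016,-0.01],[0,0,0]],
    [0,[0.016,-0.016,-0.029],[0,0,0]],
    [0,[0.016,-0.016,-0.029],[0,0,0]],
    [0,[0.018,-0.016,-0.033],[0,0,0]],
    [0,[0.021,-0.017,-0.037],[0,0,0]],
    [0,[0.023,-0.017,-0.04],[0,0,0]],
    [0,[0.025,-0.017,-0.043],[0,0,0]],
    [0,[0.025,-0.017,-0.043],[0,0,0]],
  ],
)

```text
time: 15.12
tool_pos: [0.4687, -0.0208, 0.0315]
tool_rot: [0.249, 0.085, 0.964, -0.022]
contact_force: [-2.1, -1.3, 1.7]
gripper_width: 0.0
grasp_force: 1.4
```

```bash
cat >> h.py <<'E'
def rel(k):
    R=orient(-10.4,29);s=monitor.state();d=R.T@(s['tool_pos']-np.array(k))
    print('t',round(s['time'],2),'off slope,y,height mm',(d*[1,1,-1]*1000).round(2),'push N',(-R[:,2]@s['contact_force']).round(2))
E
python3 -c "
from h import *
rel([.4665,-.018,.0318])"
```

```text
t 15.12 off slope,y,height mm [-2.18 -2.35 -1.52] push N 2.34
```

arm_command(
  rows=[
    [0,[0.0016,0,-0.003],[0,0,0]],
    [0,[0.0032,0,-0.006],[0,0,0]],
    [0,[0.0048,0,-0.009],[0,0,0]],
    [0,[0.0056,0,-0.0105],[0,0,0]],
    [0,[0.0056,0,-0.0105],[0,0,0]],
    [0,[0.0056,0,-0.0105],[0,0,0]],
  ],
)

```text
time: 15.62
tool_pos: [0.4703, -0.0208, 0.029]
tool_rot: [0.249, 0.085, 0.964, -0.022]
contact_force: [-13.4, -2.1, 12.4]
gripper_width: -0.0
grasp_force: 8.7
```

```bash
python3 -c "
from h import *
rel([.4665,-.018,.0318])"
```

```text
t 15.62 off slope,y,height mm [-2.38 -2.05 -4.53] push N 17.03
```

arm_command(
  rows=[
    [0,[0.0008,0,-0.0015],[0,0,0]],
    [0,[0.0016,0,-0.003],[0,0,0]],
    [0,[0.0016,0,-0.003],[0,0,0]],
    [0,[0.0016,0,-0.003],[0,0,0]],
  ],
)

```text
time: 15.95
tool_pos: [0.4706, -0.0208, 0.0287]
tool_rot: [0.248, 0.085, 0.965, -0.022]
contact_force: [-28.1, -0.5, 27.8]
gripper_width: -0.0
grasp_force: 18.3
```

```bash
python3 -c "
from h import *
rel([.4665,-.018,.0318])
f=grab('wrist','w10');P=cloud(f);g=load('w9')
print(proj(f,[.4665,-.018,.0318]),proj(g,[.4665,-.018,.0318]))
"
```

```text
t 15.95 off slope,y,height mm [-2.47 -2.01 -4.88] push N 37.7
[323.67290641 269.11936658] [311.36473375 257.18689785]
```

Run:
```python
from h import *
R=orient(-10.4,29)
for t in('w9','w10'):
    f=load(t);P=cloud(f).reshape(-1,3)
    for nm,k in(('unit',[.4665,-.018,.0318]),('zero',[.4555,-.079,.0318]),('power',[.4775,.043,.0318])):
        d=(P-k)@R;h=-d[:,2]*1000;m=(d[:,0]>.003)&(d[:,0]<.009)&(abs(d[:,1])<.008)&(h<4)&(h>-12)
        print(t,nm,m.sum(),np.percentile(h[m],[10,50,90]).round(2) if m.sum() else '')
        print('   profile',[(x,np.median(h[(abs(d[:,0]*1000-x)<1)&(abs(d[:,1])<.008)&(h<4)&(h>-12)]).round(1)) for x in range(-8,16,3)])
```

```text
w9 unit 305 [0.01 0.73 1.55]
   profile [(-8, np.float64(nan)), (-5, np.float64(nan)), (-2, np.float64(1.0)), (1, np.float64(1.1)), (4, np.float64(0.7)), (7, np.float64(0.8)), (10, np.float64(-2.4)), (13, np.float64(-5.8))]
w9 zero 339 [0.11 0.94 1.67]
   profile [(-8, np.float64(0.5)), (-5, np.float64(0.8)), (-2, np.float64(0.8)), (1, np.float64(0.9)), (4, np.float64(0.9)), (7, np.float64(1.0)), (10, np.float64(-2.0)), (13, np.float64(-5.7))]
w9 power 336 [0.05 0.7  1.47]
   profile [(-8, np.float64(0.5)), (-5, np.float64(0.8)), (-2, np.float64(0.9)), (1, np.float64(0.8)), (4, np.float64(0.7)), (7, np.float64(0.8)), (10, np.float64(-3.0)), (13, np.float64(-6.0))]
w10 unit 289 [-5.31 -4.35  2.52]
   profile [(-8, np.float64(nan)), (-5, np.float64(nan)), (-2, np.float64(nan)), (1, np.float64(-4.6)), (4, np.float64(-4.3)), (7, np.float64(-4.7)), (10, np.float64(-5.3)), (13, np.float64(-5.7))]
w10 zero 412 [0.09 0.87 1.59]
   profile [(-8, np.float64(0.6)), (-5, np.float64(0.7)), (-2, np.float64(0.8)), (1, np.float64(0.8)), (4, np.float64(0.8)), (7, np.float64(0.9)), (10, np.float64(-2.1)), (13, np.float64(-5.7))]
w10 power 414 [-0.08  0.66  1.38]
   profile [(-8, np.float64(0.7)), (-5, np.float64(0.8)), (-2, np.float64(0.7)), (1, np.float64(0.7)), (4, np.float64(0.7)), (7, np.float64(0.7)), (10, np.float64(-2.8)), (13, np.float64(-5.8))]
  return _methods._mean(a, axis=axis, dtype=dtype,
  ret = ret.dtype.type(ret / rcount)
```

Depth confirms that the unit key went down about 5.3 mm relative to before, so it is fully pressed, while zero and power did not move. I'll lift and move over the zero key.

arm_command(
  rows=[
    [0,[-0.008,0.0015,0.015],[0,0,0]],
    [0,[-0.024,0.0045,0.044],[0,0,0]],
    [0,[-0.048,0.009,0.088],[0,0,0]],
    [0,[-0.06,0.0,0.088],[0,0,0]],
    [0,[-0.07,-0.05,0.088],[0,0,0]],
    [0,[-0.08,-0.12,0.088],[0,0,0]],
    [0,[-0.089,-0.187,0.088],[0,0,0]],
    [0,[-0.089,-0.187,0.088],[0,0,0]],
    [0,[-0.07,-0.19,0.054],[0,0,0]],
    [0,[-0.058,-0.193,0.03],[0,0,0]],
    [0,[-0.058,-0.193,0.03],[0,0,0]],
    [0,[-0.058,-0.193,0.03],[0,0,0]],
  ],
)

```text
time: 17.0
tool_pos: [0.4529, -0.0779, 0.0355]
tool_rot: [0.249, 0.085, 0.965, -0.021]
contact_force: [-0.3, 0.1, 0.1]
gripper_width: 0.002
grasp_force: 0.0
```

Run:
```python
from h import *
rel([.4555,-.079,.0318])
P=cloud(grab('wrist','w11')).reshape(-1,3);R=orient(-10.4,29)
for nm,k in(('unit',[.4665,-.018,.0318]),('zero',[.4555,-.079,.0318]),('power',[.4775,.043,.0318])):
    d=(P-k)@R;h=-d[:,2]*1000;m=(d[:,0]>.003)&(d[:,0]<.008)&(abs(d[:,1])<.008)&(h<3)&(h>-12);print(nm,np.median(h[m]).round(2))
```

```text
t 17.0 off slope,y,height mm [0.61 0.66 4.59] push N 0.24
unit 0.86
zero 0.86
power 0.84
```

arm_command(
  rows=[
    [0,[0.0032,-0.0006,-0.006],[0,0,0]],
    [0,[0.0064,-0.0012,-0.012],[0,0,0]],
    [0,[0.0088,-0.0016,-0.016],[0,0,0]],
    [0,[0.011,-0.002,-0.02],[0,0,0]],
    [0,[0.0132,-0.0025,-0.024],[0,0,0]],
    [0,[0.0152,-0.003,-0.0275],[0,0,0]],
    [0,[0.0162,-0.003,-0.0295],[0,0,0]],
    [0,[0.0162,-0.003,-0.0295],[0,0,0]],
    [0,[0.0162,-0.003,-0.0295],[0,0,0]],
  ],
)

```text
time: 17.8
tool_pos: [0.4585, -0.0793, 0.0284]
tool_rot: [0.249, 0.085, 0.964, -0.022]
contact_force: [-9.5, 3.5, 12.7]
gripper_width: 0.001
grasp_force: 7.7
```

```bash
cat > kc.py <<'E'
from h import *
import sys
rel([.4555,-.079,.0318])
P=cloud(grab('wrist',sys.argv[1])).reshape(-1,3);R=orient(-10.4,29)
for nm,k in(('unit',[.4665,-.018,.0318]),('zero',[.4555,-.079,.0318]),('power',[.4775,.043,.0318])):
    d=(P-k)@R;h=-d[:,2]*1000;m=(d[:,0]>.003)&(d[:,0]<.008)&(abs(d[:,1])<.008)&(h<3)&(h>-12);print(nm,np.median(h[m]).round(2))
E
python3 kc.py w12
```

```text
t 17.8 off slope,y,height mm [-1.02  0.28 -4.44] push N 15.92
unit 0.74
zero -4.22
power 0.78
```

arm_command(
  rows=[
    [0,[0.001,0,-0.002],[0,0,0]],
    [0,[0.0013,0,-0.0025],[0,0,0]],
    [0,[0.0013,0,-0.0025],[0,0,0]],
    [0,[-0.007,0.001,0.012],[0,0,0]],
    [0,[-0.022,0.004,0.04],[0,0,0]],
    [0,[-0.06,0.01,0.11],[0,0,0]],
    [0,[-0.11,0.02,0.2],[0,0,0]],
    [0,[-0.14,0.03,0.3],[0,0,0]],
    [0,[-0.16,0.03,0.4],[0,0,0]],
    [0,[-0.16,0.03,0.4],[0,0,0]],
    [0,[-0.16,0.03,0.4],[0,0,0]],
    [0,[-0.16,0.03,0.4],[0,0,0]],
  ],
)

```text
time: 18.85
tool_pos: [0.4101, -0.0704, 0.1469]
tool_rot: [0.249, 0.085, 0.964, -0.022]
contact_force: [-0.4, 0.0, -0.8]
gripper_width: 0.0
grasp_force: 0.0
```

```bash
python3 kc.py w13
python3 - <<'E'
from h import *
for n in('top','side'): f=grab(n,n+'13');rim(f,np.array([.445,.357]),.17)
cv2.imwrite('pics/end.png',cv2.resize(load('top13')['color'][:,:,::-1],(800,500)))
E
```

```text
t 18.85 off slope,y,height mm [-15.38   0.29 123.12] push N -0.45
unit 0.87
zero 0.87
power 0.72
rim slopes deg [0.08 0.35] z 0.2044 centre [0.4448 0.3575 0.0885] 72
beak yaw -17.369611545033695 42
rim slopes deg [ 0.31 -0.29] z 0.2057 centre [0.4462 0.3579 0.0889] 71
beak yaw -17.977750981970242 43
```

View pics/end.png

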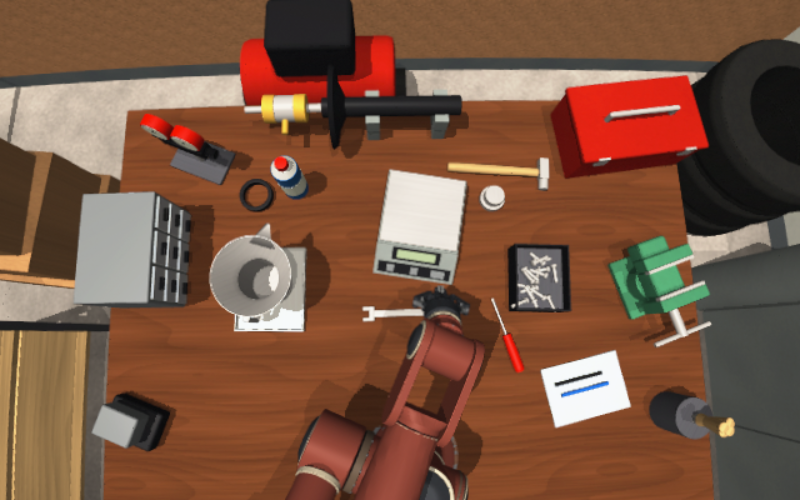

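The picture shows the measure standing in the tray at (250,277), the platform clear at (425,210) and the bystanders where they were. All keys are back up.

```bash
python3 -c "
from plant import manip
print(manip.job_done())"
```

```text
the job is handed in; nothing more can be done
None
```

The job is done and handed in at about 19 s: the measure stands level in the drip tray, then the unit and zero keys were each pressed fully and came back up, and the power key and other bench items were left alone.

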